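# Feel along a curved row of screw plugs

## Robot

A 7-joint arm with a two-finger parallel gripper is mounted at the origin on the work surface. World frame = base frame: x ahead of the robot, y to its left, z up, the work surface at z = 0. Lengths are in m, angles in rad, forces in N, time in s.
With the tool pointing down it reaches from about 0.375 to 0.925 m from the base axis. Payload 3.1 kg.
Tool frame: the origin (TCP) lies between the finger pads, 19 mm behind the fingertips; this is the grasp point; z points along the fingers, y is the line along which they close (so a half turn about z gives the same grasp; the last joint's range is limited). The gripper opens to 85 mm and grips with 20 to 120 N. Pads are 22 mm wide; open, the fingers measure 114 mm over their backs; the gripper's body (76 mm by 85 mm) begins 54 mm behind the grasp point. The pads swing forward as they close: fully open they stand 13 mm farther back than shut.
Start: joints at [-1.404, 0.383, 0.044, 1.598, -0.018, 1.161, -0.05], TCP at [0.17, 0.627, 0.25] pointing down, gripper open.
Joint ranges: [-2.61, 2.61], [-0.41, 2.15], [-1.48, 1.57], [0, 2.5], [-1.57, 4.71], [0.05, 1.97], [-2.85, 2.85]. Speed limits (rad/s): [2.79, 2.79, 3.14, 3.14, 3.14, 3.14, 3.14].

## Interface

Orientations are given as a unit quaternion [x, y, z, w].
In Python, from bench import move_ptp, movel, move_j, move_gripper, pause, inverse_kinematics, read_camera, camera_params, MotionError, sign_off, look_for, tip_of, read_time_s, read_qpos, read_joint_vel, read_effort, read_eef_pos, read_tcp_rot, read_ft_force, read_ft_torque, read_finger_gap, read_grasp_force gives the robot as it stands. Calls block until the motion is done:
- move_ptp(position, orientation): joint-space move of the TCP to a pose.
- movel(position, orientation=None, speed=0.15): straight line of the TCP; orientation=None keeps the orientation; speed is the mean speed in m/s.
- move_j(angles): joint-space move.
- move_gripper(opening, effort=None): finger opening in m; effort is the grip in N (None keeps the last); returns when the fingers have stopped.
- pause(seconds).
- inverse_kinematics(position, orientation): joint angles nearest the present ones, or None.
- read_camera(name): name is "scene" or "top"; returns the picture (400x640x3 uint8, red, green, blue); there is no depth.
- camera_params(name): a dict with "K" (3x3 intrinsics, pixels), "dist_coeffs" ([k1, k2, p1, p2, k3] as OpenCV has them; the pictures are not rectified), "camera_from_world" (4x4, takes a point from world to camera coordinates). Camera axes: x right, y down, z forward; pixel columns grow to the right and rows downward; lengths in m; the calibration is good to about 2 mm. A picture is of the moment at which its call begins. camera_params takes no time and is no camera call.
A pose or a line that the arm cannot do raises MotionError and nothing moves.
- sign_off(): hands the job in; it is judged then, once.
Trained networks look in the newest picture that a camera, given by its name, has taken for a name from the list of things; names that differ only in an ending like _2 or _b are one class to them, and where a whole thing is asked for, a point or a joint stands for the part that bears it (a point fixed in the world has none). Each returns a list of dicts, best first, with "confidence" (0 to 1); they miss things now and then, are a little off and sometimes report something else, mostly with a low value. They report only what shows in the picture. A call takes as long as a camera call.
- look_for(camera, name): "at" ([column, row] in pixels, amid what is visible of it).
- tip_of(camera, name): "at" ([column, row] in pixels: a listed point, or the origin of a listed thing).
Readings, each from a call of its own:
- read_time_s(): time.
- read_qpos(): joint angles.
- read_joint_vel(): joint speeds.
- read_effort(): joint torques, N m.
- read_eef_pos(): TCP position.
- read_tcp_rot(): TCP orientation.
- read_ft_force(): force on the tool from outside, world axes, zero at the start.
- read_ft_torque(): the same for the moment, N m.
- read_finger_gap(): finger opening in m.
- read_grasp_force(): force on a finger pad.
Only numpy, scipy, OpenCV 4.12 (cv2) and the standard library are available. Lean on these libraries where they do the work, as an engineer would, in place of code of your own. Each camera call takes 0.05 s, during which the arm holds its last target. There are 200 camera calls.

## Task

Check the plugged screw holes in the sprung board by feel: with the fingers closed, run the fingertips lightly along the curved row of plugs, starting on the large plug and ending on the last small one, touching every plug in turn and following the curve so that you still touch the board midway between them. Press gently, so that the board only sinks a little on its springs, pick nothing up, leave the loose things where they are, and finish with the hand clear of the board.

Things in the scene. Friction and masses are not known exactly. Their poses are not given: they have to be found in the camera images.
- stand: Fixed steel checking stand under the board, a flat plate 170 x 260 x 10 mm with four sprung posts. Origin: centre of its underside, on the table; x across the board's short side, y along its long side. It may stand at any yaw.
- board_mid (a point): Centre of the top face of the light wooden board (180 x 270 x 18 mm), axes as the stand's; about 52 mm above the table when nobody touches it. The board cannot slide or turn on the stand, but moves straight down on springs, with about 0.8 N for every mm, up to 20 mm.
- board (a joint): How far the board is pressed down, m: 0 at rest, positive is down, negative is lifted.
- plug0: The LARGE plug, 30 mm across, dark wood, at one end of the curved row of five: the start. Fixed to the board; its origin is the centre of its foot, level with the board's top face, z up; the domed top is 2 mm higher.
- plug1: Plug 2 of the row: dark wood, 18 mm across. The plugs lie 52 mm apart (along the curve) on an arc of 115 mm radius about the point 65 mm from the board's centre on its -x side. Fixed to the board; its origin is the centre of its foot, level with the board's top face, z up; the domed top is 2 mm higher.
- plug2: Plug 3 of the row: dark wood, 18 mm across. The plugs lie 52 mm apart (along the curve) on an arc of 115 mm radius about the point 65 mm from the board's centre on its -x side. Fixed to the board; its origin is the centre of its foot, level with the board's top face, z up; the domed top is 2 mm higher.
- plug3: Plug 4 of the row: dark wood, 18 mm across. The plugs lie 52 mm apart (along the curve) on an arc of 115 mm radius about the point 65 mm from the board's centre on its -x side. Fixed to the board; its origin is the centre of its foot, level with the board's top face, z up; the domed top is 2 mm higher.
- plug4: Plug 5 of the row, the last, at the other end: dark wood, 18 mm across. The plugs lie 52 mm apart (along the curve) on an arc of 115 mm radius about the point 65 mm from the board's centre on its -x side. Fixed to the board; its origin is the centre of its foot, level with the board's top face, z up; the domed top is 2 mm higher.
- gap0 (a point): Point of the board's bare top face on the row's curve, midway between plugs 1 and 2.
- gap1 (a point): Point of the board's bare top face on the row's curve, midway between plugs 2 and 3.
- gap2 (a point): Point of the board's bare top face on the row's curve, midway between plugs 3 and 4.
- gap3 (a point): Point of the board's bare top face on the row's curve, midway between plugs 4 and 5.
- tin: Small closed tin 36 mm across, 40 mm tall, standing loose on the board in the hollow of the curved row. Leave it alone. Origin: centre of its underside.
- offcut: Loose plywood offcut 30 x 40 x 15 mm lying on the board, away from the row. Leave it alone. Origin: centre of its underside.
- glue: Closed glue bottle 48 mm across, 110 mm tall, on the table beside the stand, off the outer side of the curve. Leave it alone. Origin: centre of its underside.
- driver: Screwdriver 160 mm long, lying on the table beside the stand on the hollow side of the curve. Leave it alone. Origin: centre of its underside.
- sander: Cork sanding block 70 x 50 x 35 mm, on the table off one end of the board. Leave it alone. Origin: centre of its underside.
- pot: Empty steel cup 80 mm across, 95 mm tall, on the table to the right. Leave it alone. Origin: centre of its underside.
- mallet: Hammer with a wooden handle and steel head, lying on the table to the left. Leave it alone. Origin: centre of its underside.

How it is judged:
By the outcome, as a careful person would: the job done as asked, in the order asked, and still so for the second after the job is handed in, with the robot touching nothing.
It also fails if it takes over 43 s, if anything falls off the work surface, if the arm or the gripper's body presses on something with over 40 N, if the wrist force passes 120 N, or if a joint passes its speed limit or range.

## Working session

There is one attempt and no reset: what is moved stays moved. The work goes in short steps, each a Python script; the robot and the scene stay as the last script left them, time stands still between calls to the robot, and variables do not carry over. Pictures are saved under pics/ and viewed, at most 10 in all, crops included, and the job is handed in when it is done.

```bash
mkdir -p pics; ls
python3 - <<'E'
from bench import *
import cv2, numpy as np
for c in ("top","scene"):
    im=read_camera(c); cv2.imwrite(f"pics/{c}0.png",im[:,:,::-1])
    p=camera_params(c); print(c,p["K"].round(1).tolist() if hasattr(p["K"],'round') else p["K"],p["dist_coeffs"]); print(np.round(p["camera_from_world"],3).tolist())
    for n in ["plug0","plug1","plug2","plug3","plug4","board_mid","tin","gap0","gap3","offcut","glue"]:
        print(n,[(np.round(d["at"],1).tolist(),round(d["confidence"],2)) for d in tip_of(c,n)[:5]])
print(read_time_s(),read_tcp_rot())
E
```

```text
pics
top [[389.2, 0.0, 319.9], [0.0, 389.2, 192.0], [0.0, 0.0, 1.0]] [-0.06884716  0.          0.          0.          0.        ]
[[-0.0, -1.0, 0.03, 0.002], [-0.995, -0.003, -0.099, 0.54], [0.099, -0.03, -0.995, 1.03], [0.0, 0.0, 0.0, 1.0]]
plug0 [([364.8, 217.0], 0.56), ([332.1, 197.6], 0.53), ([326.8, 178.6], 0.5), ([385.7, 213.1], 0.5), ([346.9, 210.5], 0.42)]
plug1 [([364.8, 217.0], 0.56), ([332.1, 197.6], 0.53), ([326.8, 178.6], 0.5), ([385.7, 213.1], 0.5), ([346.9, 210.5], 0.42)]
plug2 [([364.8, 217.0], 0.56), ([332.1, 197.6], 0.53), ([326.8, 178.6], 0.5), ([385.7, 213.1], 0.5), ([346.9, 210.5], 0.42)]
plug3 [([364.8, 217.0], 0.56), ([332.1, 197.6], 0.53), ([326.8, 178.6], 0.5), ([385.7, 213.1], 0.5), ([346.9, 210.5], 0.42)]
plug4 [([364.8, 217.0], 0.56), ([332.1, 197.6], 0.53), ([326.8, 178.6], 0.5), ([385.7, 213.1], 0.5), ([346.9, 210.5], 0.42)]
board_mid [([354.4, 193.2], 0.74), ([339.8, 202.7], 0.59)]
tin [([359.9, 187.8], 0.69)]
gap0 [([333.0, 185.6], 0.68), ([355.0, 212.9], 0.66)]
gap3 [([333.0, 185.6], 0.68), ([355.0, 212.9], 0.66)]
offcut [([379.2, 181.6], 0.7)]
glue 
[... 698 characters left out ...]
0.51), ([257.4, 191.1], 0.51), ([239.4, 200.9], 0.43), ([290.7, 203.3], 0.42)]
plug4 [([275.1, 192.6], 0.56), ([303.8, 218.4], 0.51), ([257.4, 191.1], 0.51), ([239.4, 200.9], 0.43), ([290.7, 203.3], 0.42)]
board_mid [([270.1, 210.0], 0.63), ([301.6, 207.5], 0.32)]
tin [([270.0, 211.1], 0.5), ([272.2, 222.1], 0.49)]
gap0 [([285.5, 200.4], 0.92), ([299.5, 206.3], 0.82), ([250.0, 193.7], 0.75), ([267.7, 193.9], 0.61), ([270.7, 222.3], 0.57)]
gap3 [([285.5, 200.4], 0.92), ([299.5, 206.3], 0.82), ([250.0, 193.7], 0.75), ([267.7, 193.9], 0.61), ([270.7, 222.3], 0.57)]
offcut [([246.2, 225.6], 0.45)]
glue [([277.1, 181.4], 0.95)]
1.2 [ 1.32008724e-01  9.91248554e-01 -2.69204611e-06 -1.34735414e-05]
```

View pics/top0.png

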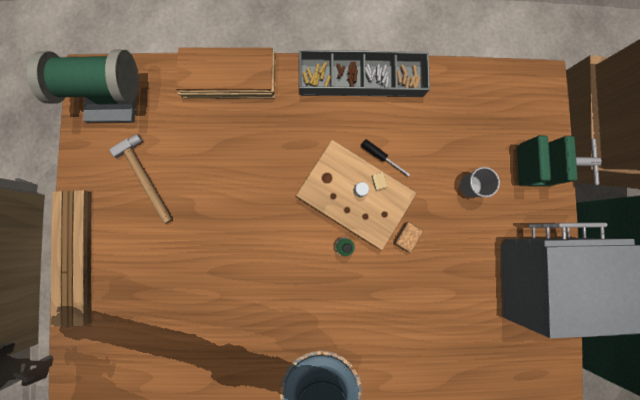

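View pics/scene0.png

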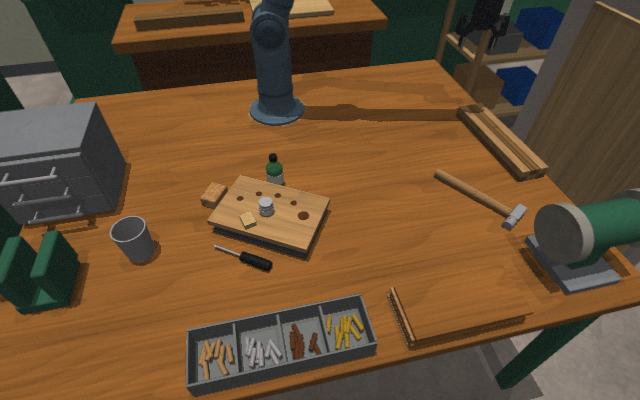

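The top view shows the large plug at (327,178), with the small ones at (332,197), (347,210), (365,217) and (385,213). The tin is at (361,188) in the hollow and the glue at (343,247). The scene view agrees, with the large plug at (304,216). Next I fit the board pose.

```bash
cat > h.py <<'E'
from bench import *
import numpy as np, cv2
from scipy.optimize import least_squares
from scipy.spatial.transform import Rotation as R
ANG=np.arange(-2,3)*52/115
def arc(a,r=.115): return np.c_[-.065+r*np.cos(a),r*np.sin(a)]
def world(p,xy,z):
    c,s=np.cos(p[2]),np.sin(p[2]); return np.c_[xy@np.array([[c,s],[-s,c]])+p[:2],np.full(len(xy),z)]
def proj(c,P):
    k=camera_params(c);T=np.array(k["camera_from_world"])
    return cv2.projectPoints(np.array(P,float),cv2.Rodrigues(T[:3,:3])[0],T[:3,3],np.array(k["K"]),np.array(k["dist_coeffs"]))[0][:,0]
E
cat > fit.py <<'E'
from h import *
import json
ob={"top":[[326.8,178.6],[332.1,197.6],[346.9,210.5],[364.8,217],[385.7,213.1]],
"scene":[[303.8,218.4],[290.7,203.3],[275.1,192.6],[257.4,191.1],[239.4,200.9]]}
best=None
for cams in (["top"],["scene"],["top","scene"]):
  best=None
  for s in (1,-1):
    for y0 in np.arange(-3,3.1,1):
      f=lambda p:np.concatenate([(proj(c,world(p,arc(s*ANG),.053))-ob[c]).ravel() for c in cams])
      r=least_squares(f,[.5,-.1,y0])
      if best is None or r.cost<best[0]: best=(r.cost,s,r.x.tolist(),r.fun.reshape(-1,2).round(1).tolist())
  print(cams,best)
json.dump(best[:3],open("fit.json","w"))
p,s=best[2],best[1]
print(world(p,arc(s*ANG),.052).round(4).tolist())
E
python3 fit.py
python3 - <<'E'
import cv2
a=cv2.imread('pics/top0.png')[135:255,285:425]
b=cv2.imread('pics/scene0.png')[165:265,200:340]
cv2.imwrite('pics/c1.png',cv2.vconcat([cv2.resize(a,(0,0),fx=2.7,fy=2.7,interpolation=2),cv2.resize(b,(378,270),interpolation=2)]))
E
```

```text
['top'] (np.float64(1.94149696328644), 1, [0.5316954081090427, -0.09403552438815466, -3.6775409677603808], [[-0.7, 0.4], [0.8, -0.5], [0.1, 0.0], [0.8, -0.5], [-1.0, 0.6]])
['scene'] (np.float64(18.278433000562977), 1, [0.5347208226134692, -0.09742362223158747, -3.7032999674437765], [[-1.7, -2.7], [1.5, -0.2], [1.3, 2.9], [0.0, 2.8], [-1.0, -2.4]])
['top', 'scene'] (np.float64(23.409689714575215), 1, [0.5327247375034742, -0.09565771740059507, -3.6881156471536594], [[0.0, -0.3], [1.4, -1.2], [0.6, -0.5], [1.2, -0.8], [-0.6, 0.5], [-1.0, -3.8], [1.9, -1.2], [1.5, 2.2], [0.3, 2.3], [-0.7, -2.7]])
[[0.5745, -0.0153, 0.052], [0.526, -0.0328, 0.052], [0.49, -0.0697, 0.052], [0.4738, -0.1186, 0.052], [0.4805, -0.1697, 0.052]]
```

Run:
```python
from h import *
import json
_,s,p=json.load(open("fit.json"));p=[.5317,-.094,-3.6775]
ob={}
for c in ("top","scene"):
    g=cv2.cvtColor(cv2.imread(f"pics/{c}0.png"),cv2.COLOR_BGR2GRAY).astype(float); o=[]
    for i,(u,v) in enumerate(proj(c,world(p,arc(s*ANG),.053))):
        h=8 if i==0 else 6
        for _ in range(4):
            x0,y0=int(round(u))-h,int(round(v))-h
            w=g[y0:y0+2*h+1,x0:x0+2*h+1]; k=np.median(w)
            m=np.clip(k*.85-w,0,None); yy,xx=np.mgrid[:2*h+1,:2*h+1]
            u,v=x0+(m*xx).sum()/m.sum(),y0+(m*yy).sum()/m.sum()
        o.append([u,v])
    ob[c]=o; print(c,np.round(o,1).tolist())
for cams in (["top"],["scene"],["top","scene"]):
    f=lambda p:np.concatenate([(proj(c,world(p,arc(s*ANG),.053))-ob[c]).ravel() for c in cams])
    r=least_squares(f,p,loss="soft_l1"); print(cams,r.x.round(4),r.fun.reshape(-1,2).round(1).tolist())
json.dump([0,s,r.x.tolist()],open("fit.json","w"))
```

```text
top [[326.4, 177.5], [332.8, 195.9], [346.6, 209.6], [364.9, 216.2], [384.0, 214.0]]
scene [[303.0, 215.4], [293.2, 202.6], [277.3, 195.0], [258.4, 193.4], [239.6, 197.9]]
['top'] [ 0.5332 -0.0939 -3.7069] [[0.1, 0.0], [-0.0, -0.0], [-0.1, 0.0], [-0.0, -0.0], [0.0, -0.0]]
['scene'] [ 0.5335 -0.0946 -3.7073] [[0.0, -0.1], [-0.0, 0.1], [0.1, -0.0], [0.1, 0.0], [-0.1, -0.0]]
['top', 'scene'] [ 0.5333 -0.0942 -3.7071] [[0.2, -0.0], [0.1, -0.1], [0.1, -0.0], [0.1, -0.1], [0.2, -0.1], [0.1, -0.2], [0.1, -0.0], [0.2, -0.1], [0.2, -0.1], [-0.0, -0.1]]
```

View pics/c1.png

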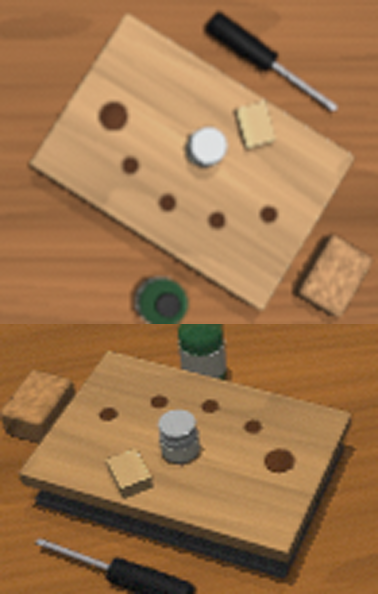

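The two cameras agree to within 1 mm (residuals 0.2 px). The crop shows the row clear and the tin well inside the curve. Now I'll close the fingers, move above plug0 and check IK along the path.

```bash
cat >> h.py <<'E'
import json
_,S,P=json.load(open("fit.json"))
def pose(u,z,flip=0):   # u: 0..4 along row
    a=S*(u-2)*52/115
    xy=world(P,arc(np.array([a])),z)[0]
    t=P[2]+a+np.pi/2+flip*np.pi
    x=np.array([np.cos(t),np.sin(t),0]);zz=np.array([0,0,-1.])
    return xy,R.from_matrix(np.c_[x,np.cross(zz,x),zz]).as_quat()
E
python3 - <<'E'
from h import *
move_gripper(0.0,20)
for f in (0,1):
    for u in (0,2,4):
        q=inverse_kinematics(*pose(u,.075,f)); print(f,u,pose(u,.075)[0].round(3),None if q is None else np.round(q,2))
fl=min((0,1),key=lambda f:max(abs(inverse_kinematics(*pose(u,.075,f))[6]) for u in (0,2,4)))
print(fl); move_ptp(*pose(0,.16,fl)); print(read_eef_pos(),read_ft_force(),read_finger_gap(),read_time_s())
movel(pose(0,.085,fl)[0],speed=.08); pause(.3); print(read_eef_pos(),read_ft_force(),read_time_s())
im=read_camera("scene"); cv2.imwrite("pics/s1.png",cv2.resize(im[140:260,200:340,::-1],(0,0),fx=4,fy=4))
E
```

```text
0 0 [ 0.577 -0.015  0.075] [-0.57  0.55  0.65  1.92 -0.44  0.82  1.99]
0 2 [ 0.491 -0.067  0.075] [ 0.77  0.47 -0.82  2.06  0.48  0.8   2.23]
0 4 [ 0.48  -0.167  0.075] [-0.76  0.96  1.37  2.1  -1.09  1.12 -1.64]
1 0 [ 0.577 -0.015  0.075] [-0.77  0.66  0.92  1.93 -0.68  0.89 -0.96]
1 2 [ 0.491 -0.067  0.075] [-0.81  0.57  1.03  2.13 -0.68  0.82  0.09]
1 4 [ 0.48  -0.167  0.075] [-0.38  0.45  0.75  2.09 -0.45  0.76  0.99]
1
[ 0.57684418 -0.01304536  0.15984864] [ 0.75063488 -0.16417359 -0.54079437] 1.8248739326348496e-05 4.6667
[ 0.57687334 -0.01454334  0.08538443] [ 0.21110743  0.59806211 -0.29489538] 6.05
```

View pics/s1.png

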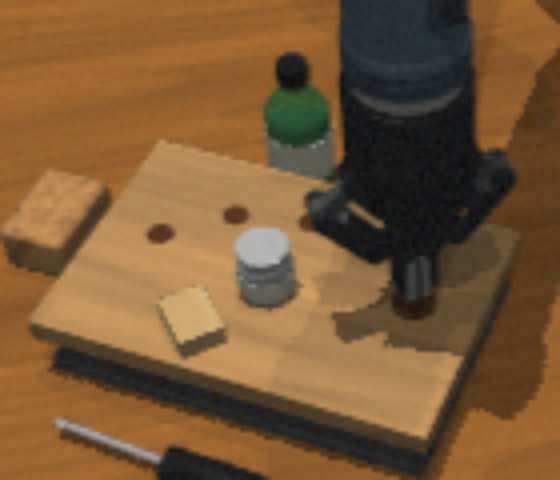

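The picture shows the closed tips over the large plug at about (413,300). The knuckles are well above the tin's height. Next I'll touch down gently.

```bash
cat >> h.py <<'E'
def fz(n=6):
    v=[]
    for _ in range(n): pause(.03); v.append(read_ft_force())
    return np.mean(v,0)
E
python3 - <<'E'
from h import *
f0=fz(12); print("bias",f0.round(2))
for z in (.077,.075,.074,.073,.072,.071,.070,.069):
    movel(pose(0,z,1)[0],speed=.02); f=fz()-f0
    print(z,read_eef_pos().round(4),f.round(2))
    if f[2]>1.8: break
print(read_time_s())
E
```

```text
bias [-0.04  0.17  0.17]
0.077 [ 0.5767 -0.0147  0.0771] [ 0.16 -0.22  0.04]
0.075 [ 0.5766 -0.0147  0.075 ] [ 0.02 -0.07 -0.3 ]
0.074 [ 0.5766 -0.0147  0.074 ] [ 0.49 -0.05 -0.31]
0.073 [ 0.5766 -0.0147  0.073 ] [ 0.4  -0.04 -0.  ]
0.072 [ 0.5767 -0.0147  0.0721] [ 0.45 -0.23  0.37]
0.071 [ 0.5767 -0.0147  0.0711] [ 0.06 -0.26  0.97]
0.07 [ 0.5767 -0.0147  0.0701] [ 0.48 -0.34  2.25]
9.95
```

Run:
```python
from h import *
b=np.array([-.04,.17,.17])
for u in np.arange(.125,4.001,.125):
    z=.0683+.0008*(np.cos(2*np.pi*u)+1)/2
    p,q=pose(u,z,1); movel(p,q,speed=.025)
    if (u*2)%1==0:
        f=fz(5)-b; print(u,read_eef_pos().round(4),(read_eef_pos()-p).round(4),f.round(2))
        if u<4 and not .5<f[2]<8: print("STOP"); break
print(read_time_s())
```

```text
0.5 [ 0.55   -0.0203  0.0678] [-0.0012 -0.0002 -0.0005] [-0.67 -0.67  2.45]
1.0 [ 0.5273 -0.0315  0.0689] [-0.0005 -0.0003 -0.0002] [ 0.31 -0.35  2.94]
1.5 [ 0.507  -0.0473  0.0682] [-0.0003 -0.0001 -0.0001] [-0.35 -0.37  1.67]
2.0 [ 0.4907 -0.0679  0.069 ] [-0.0003 -0.0004 -0.0001] [ 0.48 -0.1   2.7 ]
2.5 [ 0.4794 -0.0909  0.0682] [-0.0003 -0.0001 -0.0001] [-0.32 -0.17  1.73]
3.0 [ 0.4738 -0.1166  0.0691] [-0.0001 -0.0005 -0.    ] [-0.05 -0.08  2.5 ]
3.5 [ 0.4737 -0.1421  0.0683] [-0.0002 -0.0001 -0.    ] [-0.36 -0.52  1.68]
4.0 [ 0.4798 -0.1678  0.0692] [ 0.0001 -0.0005  0.0001] [-0.39 -0.36  2.56]
24.3583
```

Run:
```python
from h import *
p,q=pose(4,.22,1); movel(p,q,speed=.1); pause(.5)
print(read_eef_pos(),read_ft_force().round(2),read_time_s())
im=read_camera("scene"); cv2.imwrite("pics/s2.png",im[:,:,::-1])
```

```text
[ 0.47973403 -0.16730431  0.21999192] [-0.24  0.34  0.07] 26.5167
```

View pics/s2.png

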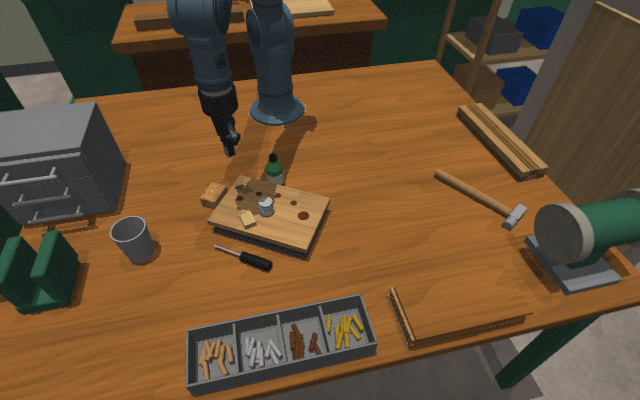

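The hand is clear at (230,150). The tin (266,206), offcut (248,218), glue (275,170) and sander (213,194) are all where they were.

```bash
python3 -c "
from bench import *
print(sign_off())"
```

```text
the job is handed in; nothing more can be done
None
```

I ran the closed fingertips along the whole row, from the large plug to the last small one, pressing with about 1.7–2.9 N (roughly 2–4 mm of sink) and staying in contact at every plug and gap reading; nothing loose moved, the hand finished clear of the board, and I handed the job in at about 27 s.

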